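# Make up two trolley repair kits

## Robot

A 6-joint arm with a two-finger parallel gripper is mounted at the origin on the work surface. World frame = base frame: x ahead of the robot, y to its left, z up, the work surface at z = 0. Lengths are in m, angles in rad, forces in N, time in s.
With the tool pointing down it reaches from about 0.225 to 0.875 m from the base axis. Payload 3.4 kg.
Tool frame: the origin (TCP) lies at the very end of the fingers, on their centre line; the grasp point (between the pads) lies 19 mm behind it; z points along the fingers, y is the line along which they close (so a half turn about z gives the same grasp; the last joint's range is limited). The gripper opens to 85 mm and grips with 20 to 120 N. Pads are 22 mm wide; open, the fingers measure 114 mm over their backs; the gripper's body (76 mm by 85 mm) begins 54 mm behind the grasp point. The pads swing forward as they close: fully open they stand 13 mm farther back than shut.
Start: joints at [1.142, 0.276, 1.505, -0, 1.361, -0.121], TCP at [0.174, 0.548, 0.209] pointing down, gripper open.
Joint ranges: [-2.89, 2.89], [-0.75, 2.08], [0.22, 2.7], [-1.18, 4.32], [0.11, 2.71], [-2.7, 2.7]. Speed limits (rad/s): [2.57, 2.57, 3.14, 3.14, 3.14, 3.14].

## Interface

Orientations are given as a unit quaternion [w, x, y, z].
In Python, from rig import manip, get_image, camera_info gives the robot as it stands. The module is installed in compiled form; this text tells all that it offers.
- The arm moves only by the shell command python3 -m crank 'ROWS' [FORCE]. ROWS is a JSON object of lists of equal length, an entry for each row: "translation": the shift along the tool's x, y, z in mm, a list of three; "roll": the turn about the tool's z in rad; "fingers": the opening, from 0 (shut) to 1 (fully open). A call has 1 to 8 rows; each row shifts and turns the commanded pose from where the row before left it, along the tool's axes as they then stand; what a row does not reach is not made up. A row lasts 1/10 s, in which the tool goes at most 50 mm and 8.59 degrees, less where a joint would pass 70% of its speed; a pose out of reach is approached as far as the arm can. A call is refused whole if a number of a shift passes 50 or a number of a turn 0.15, either way. A call with a gripper value outside its range is refused whole. The fingers move at their own pace and stop on an object; FORCE is the grip in N (left out, the last holds). Time passes only in rows, so rows that do not move let the fingers close. It gives the time, the measured TCP pose, the force, the opening and the grip force at its end, in the units of the state.
- manip.get_state(): the state, without advancing time (a new reading comes with each control period).
- get_image(name): name is "side" or "top" or "wrist"; returns the picture (384x512x3 uint8, blue, green, red); there is no depth.
- camera_info(name): a dict with "mtx" (3x3 intrinsics, pixels), "D" ([k1, k2, p1, p2, k3] as OpenCV has them; the pictures are not rectified), "rvec" (rotation vector, rad) and "tvec" (3), from world to camera coordinates, as OpenCV has them. Camera axes: x right, y down, z forward; pixel columns grow to the right and rows downward; lengths in m; the calibration is good to about 2 mm. A picture is of the moment at which its call begins: read the wrist's pose just before it. camera_info takes no time and is no camera call; for the wrist camera it gives the pose at the moment of the call.
- manip.sign_off(): hands the job in; it is judged then, once.
The state is a dict: "clock": time; "qpos": joint angles; "qd": joint speeds; "effort": joint torques, N m; "position": TCP position; "ee_rot": TCP orientation; "contact_force": force on the tool from outside, world axes, zero at the start; "moment": the same for the moment, N m; "width": finger opening in m; "gripper_force": force on a finger pad.
Only numpy, scipy, OpenCV 4.12 (cv2) and the standard library are available. Lean on these libraries where they do the work, as an engineer would, in place of code of your own. Each camera call takes 0.05 s, during which the arm holds its last target. There are 200 camera calls.

## Task

Make up two trolley repair kits from the stock on the bench. First deal out the two small castor wheels, one into the rectangular tray and one into the round pan; only when both are in, add the wheel fork and the standing bolt to the rectangular tray and the bearing block to the round pan. Set every part down (do not drop it) flat on the floor of its tray (not on the rim or on another part) and the same way up as you found it, and leave the big wheel and the jar where they are.

Things in the scene. Friction and masses are not known exactly. Their poses are not given: they have to be found in the camera images.
- wheel_a_center (a point): One of two identical small wheels: solid castor wheel lying flat: black rubber disc with a grey hub, 50 mm in diameter, 30 mm high, about 90 g. Either small wheel may go to either tray. The point is at its centre, 15 mm above its underside; z is its axle, up.
- wheel_b_center (a point): The other small wheel: solid castor wheel lying flat: black rubber disc with a grey hub, 50 mm in diameter, 30 mm high, about 90 g. Interchangeable with the first. The point is at its centre, 15 mm above its underside; z is its axle, up.
- fork_center (a point): Castor fork of bare aluminium, an upright U-channel open at the top and at both ends: base plate 52 (x) by 46 (y) by 5 mm, and two upright cheeks 36 mm long (x), 4 mm thick, whose outer faces are 46 mm apart across y; 45 mm high overall, about 130 g. Grip it across y over the outside of the cheeks. The point is at its middle, 22.5 mm above its underside; z is up.
- bearing_center (a point): Pillow-block bearing of grey-painted cast iron: foot 70 (x) by 26 (y) by 12 mm carrying a round housing 42 mm in diameter with its axis along y, 26 mm thick across y, with a black bore; 48 mm high overall, about 250 g. Grip it across y. The point is at its middle, 24 mm above its underside; z is up.
- bolt_center (a point): Big steel hexagon bolt standing on its head, thread up: head 38 mm across corners (33 across flats) and 15 mm high, shank 20 mm in diameter rising from it, 56 mm high overall, about 200 g. The point is on its axis, 28 mm above its underside; z is up along the shank.
- tray: Rectangular shallow steel tray, 240 (x) by 140 (y) mm, held to the bench by magnets (does not move). Origin at the centre of its underside, on the bench; floor 4 mm thick, so parts in it stand 4 mm above the bench; rim 4 mm thick and 9 mm high in all; inside 232 by 132 mm. x is its long side. It lies left or right of the stock.
- pan: Round shallow steel pan, 202 mm across the rim, held to the bench by magnets (does not move). Origin at the centre of its underside, on the bench; floor 4 mm thick; rim 9 mm high in all; flat floor about 186 mm across. It lies on the other side of the stock from the rectangular tray.
- big_wheel_center (a point): Big wheel that is not wanted in either kit and stays where it is: like the small ones but 74 mm in diameter and 36 mm high, loose among the stock. The point is at its centre, 18 mm above its underside.
- jar_center (a point): Amber glass jar with a steel lid, 60 mm in diameter and 75 mm high, loose beyond the stock; it stays where it is. The point is at its middle, 37.5 mm above the bench.

How it is judged:
On the way, in this order (a step that is already met when the one before it is completed fails the run):
1. one small wheel lies in one of the two trays (((z of wheel_a_center in the frame of tray between 0.014 and 0.024 m and angle between wheel_a_center's own z axis and vertical below 0.12 rad and x of wheel_a_center in the frame of tray between -0.105 and 0.105 m and y of wheel_a_center in the frame of tray between -0.06 and 0.06 m) or (z of wheel_a_center in the frame of pan between 0.014 and 0.024 m and angle between wheel_a_center's own z axis and vertical below 0.12 rad and horizontal distance between wheel_a_center and pan below 0.085 m) or (z of wheel_b_center in the frame of tray between 0.014 and 0.024 m and angle between wheel_b_center's own z axis and vertical below 0.12 rad and x of wheel_b_center in the frame of tray between -0.105 and 0.105 m and y of wheel_b_center in the frame of tray between -0.06 and 0.06 m) or (z of wheel_b_center in the frame of pan between 0.014 and 0.024 m and angle between wheel_b_center's own z axis and vertical below 0.12 rad and horizontal distance between wheel_b_center and pan below 0.085 m))), for 0.2 s.
2. one small wheel lies in each tray ((((z of wheel_a_center in the frame of tray between 0.014 and 0.024 m and angle between wheel_a_center's own z axis and vertical below 0.12 rad and x of wheel_a_center in the frame of tray between -0.105 and 0.105 m and y of wheel_a_center in the frame of tray between -0.06 and 0.06 m) and (z of wheel_b_center in the frame of pan between 0.014 and 0.024 m and angle between wheel_b_center's own z axis and vertical below 0.12 rad and horizontal distance between wheel_b_center and pan below 0.085 m)) or ((z of wheel_b_center in the frame of tray between 0.014 and 0.024 m and angle between wheel_b_center's own z axis and vertical below 0.12 rad and x of wheel_b_center in the frame of tray between -0.105 and 0.105 m and y of wheel_b_center in the frame of tray between -0.06 and 0.06 m) and (z of wheel_a_center in the frame of pan between 0.014 and 0.024 m and angle between wheel_a_center's own z axis and vertical below 0.12 rad and horizontal distance between wheel_a_center and pan below 0.085 m)))), for 0.2 s.
3. fork and bolt stand in the rectangular tray and the bearing block in the round pan (z of fork_center in the frame of tray between 0.0215 and 0.0315 m and angle between each of fork_center, bolt_center, bearing_center's own z axis and vertical below 0.12 rad and x of fork_center in the frame of tray between -0.105 and 0.105 m and y of fork_center in the frame of tray between -0.06 and 0.06 m and z of bolt_center in the frame of tray between 0.027 and 0.037 m and x of bolt_center in the frame of tray between -0.105 and 0.105 m and y of bolt_center in the frame of tray between -0.06 and 0.06 m and z of bearing_center in the frame of pan between 0.023 and 0.033 m and horizontal distance between bearing_center and pan below 0.085 m), for 0.2 s.
At the end, for the whole second after the job is handed in: A small wheel, the fork and the bolt are in the rectangular tray, a small wheel and the bearing block in the round pan; each on the tray's floor (height within 5 mm), upright within 0.12 rad, its centre well inside the rim (within 105 x 60 mm, or 85 mm, of the centre), released and at rest (all of step 3 and (((z of wheel_a_center in the frame of tray between 0.014 and 0.024 m and angle between wheel_a_center's own z axis and vertical below 0.12 rad and x of wheel_a_center in the frame of tray between -0.105 and 0.105 m and y of wheel_a_center in the frame of tray between -0.06 and 0.06 m) and (z of wheel_b_center in the frame of pan between 0.014 and 0.024 m and angle between wheel_b_center's own z axis and vertical below 0.12 rad and horizontal distance between wheel_b_center and pan below 0.085 m)) or ((z of wheel_b_center in the frame of tray between 0.014 and 0.024 m and angle between wheel_b_center's own z axis and vertical below 0.12 rad and x of wheel_b_center in the frame of tray between -0.105 and 0.105 m and y of wheel_b_center in the frame of tray between -0.06 and 0.06 m) and (z of wheel_a_center in the frame of pan between 0.014 and 0.024 m and angle between wheel_a_center's own z axis and vertical below 0.12 rad and horizontal distance between wheel_a_center and pan below 0.085 m))) and linear speed of each of wheel_a, wheel_b, fork, bolt, bearing below 0.02 m/s and contact force between the fingers and wheel_a below 0.1 N and contact force between the fingers and wheel_b below 0.1 N and contact force between the fingers and fork below 0.1 N and contact force between the fingers and bolt below 0.1 N and contact force between the fingers and bearing below 0.1 N); the robot touches nothing.
It fails at once if the fork, bolt or bearing block is put into a tray before both small wheels are in (((z of fork_center in the frame of tray below 0.0315 m and x of fork_center in the frame of tray between -0.105 and 0.105 m and y of fork_center in the frame of tray between -0.06 and 0.06 m) or (z of fork_center in the frame of pan below 0.0315 m and horizontal distance between fork_center and pan below 0.085 m) or (z of bolt_center in the frame of tray below 0.037 m and x of bolt_center in the frame of tray between -0.105 and 0.105 m and y of bolt_center in the frame of tray between -0.06 and 0.06 m) or (z of bolt_center in the frame of pan below 0.037 m and horizontal distance between bolt_center and pan below 0.085 m) or (z of bearing_center in the frame of tray below 0.033 m and x of bearing_center in the frame of tray between -0.105 and 0.105 m and y of bearing_center in the frame of tray between -0.06 and 0.06 m) or (z of bearing_center in the frame of pan below 0.033 m and horizontal distance between bearing_center and pan below 0.085 m)) and not (((z of wheel_a_center in the frame of tray below 0.024 m and x of wheel_a_center in the frame of tray between -0.105 and 0.105 m and y of wheel_a_center in the frame of tray between -0.06 and 0.06 m) or (z of wheel_a_center in the frame of pan below 0.024 m and horizontal distance between wheel_a_center and pan below 0.085 m)) and ((z of wheel_b_center in the frame of tray below 0.024 m and x of wheel_b_center in the frame of tray between -0.105 and 0.105 m and y of wheel_b_center in the frame of tray between -0.06 and 0.06 m) or (z of wheel_b_center in the frame of pan below 0.024 m and horizontal distance between wheel_b_center and pan below 0.085 m)))).
It fails at once if the big wheel or the jar is moved more than 20 mm or tipped (distance of any of big_wheel_center, jar_center from where it was at the start of the episode above 0.02 m or angle between any of big_wheel_center, jar_center's own z axis and vertical above 0.3 rad).
It fails at once if a part is dropped from more than about 25 mm ((linear speed of wheel_a above 0.7 m/s and contact force between the fingers and wheel_a below 0.05 N) or (linear speed of wheel_b above 0.7 m/s and contact force between the fingers and wheel_b below 0.05 N) or (linear speed of fork above 0.7 m/s and contact force between the fingers and fork below 0.05 N) or (linear speed of bolt above 0.7 m/s and contact force between the fingers and bolt below 0.05 N) or (linear speed of bearing above 0.7 m/s and contact force between the fingers and bearing below 0.05 N)).
It also fails if it takes over 109 s, if anything falls off the work surface, if the arm or the gripper's body presses on something with over 40 N, if the wrist force passes 120 N, or if a joint passes its speed limit or range.

## Working session

There is one attempt and no reset: what is moved stays moved. The work goes in short steps, Python scripts to look and compute and a shell command to move; the robot and the scene stay as the last step left them, time stands still between calls to the robot, and variables do not carry over. Pictures are saved under pics/ and viewed, at most 14 in all, crops included, and the job is handed in when it is done.

```bash
mkdir -p pics; python3 - <<'E'
from rig import manip,get_image,camera_info
import cv2,numpy as np
for n in("top","side"):
    im=get_image(n); cv2.imwrite(f"pics/{n}0.png",im)
    c=camera_info(n); print(n,np.round(c["mtx"],1).tolist(),np.round(c["D"],3),np.round(c["rvec"],3).ravel(),np.round(c["tvec"],3).ravel())
print(manip.get_state())
E
```

```text
top [[497.5, 0.0, 260.5], [0.0, 497.5, 192.0], [0.0, 0.0, 1.0]] [-0.086  0.     0.     0.     0.   ] [ 2.167 -2.172  0.134] [0.002 0.61  1.023]
side [[497.6, 0.0, 256.3], [0.0, 497.6, 197.1], [0.0, 0.0, 1.0]] [-0.206  0.     0.     0.     0.   ] [ 2.305 -0.691  0.25 ] [-0.541  0.297  0.788]
{'clock': 0.1, 'qpos': array([ 1.14202662e+00,  2.76547151e-01,  1.50605548e+00,  2.90162974e-05,
        1.36072098e+00, -1.20995218e-01]), 'qd': array([ 6.60399662e-05, -2.02102242e-03, -2.19735476e-03,  5.01986424e-05,
       -2.50210288e-03, -1.32214019e-03]), 'effort': array([ 2.12728184e-03, -4.17701554e+01, -2.46404564e+01, -3.98743587e-04,
        5.87022791e-03, -1.87051782e-06]), 'position': array([0.17395578, 0.54748943, 0.20769798]), 'ee_rot': array([-2.48575238e-04,  1.53283533e-01,  9.88181871e-01, -8.29139285e-04]), 'contact_force': array([ 0.7529459 , -0.17362324, -0.27228219]), 'moment': array([-0.00681629,  0.02714419,  0.02834336]), 'gripper_force': 0.0, 'width': 0.08525028457408934}
```

View pics/top0.png

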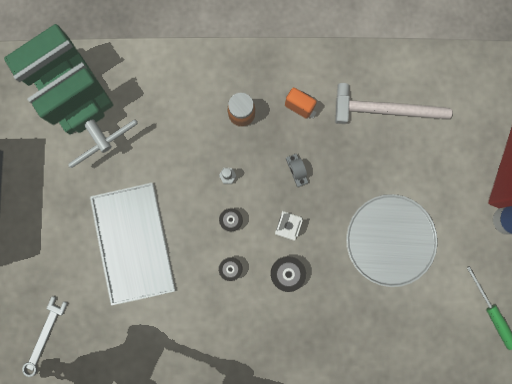

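View pics/side0.png

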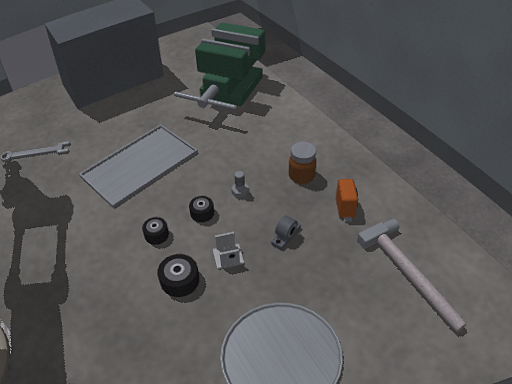

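The top view looks straight down. Wheels are at (231,219) and (230,268), big wheel (288,274), fork (289,226), bolt (228,176), bearing (298,170). The tray is on the left at about (133,243) and the pan on the right at (392,240). The side view agrees. Next I'll enlarge the stock area and run masks.

```bash
cat > h.py <<'E'
import numpy as np,cv2
from rig import manip,get_image,camera_info
from scipy.spatial.transform import Rotation as R
def cast(c,px,z):
    px=np.array(px,float).reshape(-1,1,2)
    n=cv2.undistortPoints(px,c["mtx"],np.array(c["D"])).reshape(-1,2)
    M=cv2.Rodrigues(np.array(c["rvec"],float))[0];o=-M.T@np.ravel(c["tvec"])
    d=np.c_[n,np.ones(len(n))]@M
    return (o+d*((z-o[2])/d[:,2])[:,None])[:,:2]
def rel(x,y,z,yaw=None):
    """tool-frame shift (mm) to put TCP at world xyz; roll to bring closing line to yaw (mod pi)"""
    s=manip.get_state();q=s["ee_rot"];r=R.from_quat([q[1],q[2],q[3],q[0]])
    d=r.inv().apply(np.array([x,y,z])-s["position"])*1000
    ty=r.apply([0,1,0]);cur=np.arctan2(ty[1],ty[0]);out=None
    if yaw is not None: out=-((yaw-cur+np.pi/2)%np.pi-np.pi/2)
    return np.round(d,1),out,np.round(np.degrees(cur),1)
E
python3 - <<'E'
from h import *
im=cv2.imread("pics/top0.png");c=camera_info("top")
cv2.imwrite("pics/c1.png",cv2.resize(im[150:300,205:325],None,fx=5,fy=4.0,interpolation=cv2.INTER_CUBIC)[:600])
h=cv2.cvtColor(im,cv2.COLOR_BGR2HSV);v=h[...,2]
M=cv2.Rodrigues(np.array(c["rvec"],float))[0];print("cam",-M.T@np.ravel(c["tvec"]))
# dark blobs in stock: wheels
m=((v<65)).astype(np.uint8);m[:150]=0;m[295:]=0;m[:,:205]=0;m[:,325:]=0
for k in cv2.findContours(m,cv2.RETR_EXTERNAL,2)[0]:
    if cv2.contourArea(k)>40:
        (u,w),r=cv2.minEnclosingCircle(k);print("dark",round(u,1),round(w,1),round(r,1),cv2.contourArea(k),cast(c,(u,w),.015).round(3))
m=((v>175)).astype(np.uint8)
for k in cv2.findContours(m,cv2.RETR_EXTERNAL,2)[0]:
    a=cv2.contourArea(k)
    if a>1500:
        b=cv2.minAreaRect(k);print("bright",a,b,cast(c,b[0],.009).round(4))
        p=cast(c,cv2.boxPoints(b),.009);print(p.round(3).tolist())
for n,px,z in[("wA",(231,218.5),.03),("wB",(230.5,268),.03),("big",(288,274),.036),("bolt",(228,173),.056),("jar",(240,101),.075)]:print(n,cast(c,px,z).round(3))
E
```

```text
cam [0.49208594 0.01228539 1.08439827]
bright 5466.0 ((392.0, 240.0), (84.0, 84.0), 90.0) [[ 0.5074 -0.2856]]
[[0.599, -0.196], [0.599, -0.383], [0.416, -0.376], [0.418, -0.192]]
bright 7019.0 ((131.2115478515625, 243.55767822265625), (112.17841339111328, 64.91443634033203), 78.69007110595703) [[0.5013 0.2793]]
[[0.607, 0.377], [0.635, 0.237], [0.398, 0.185], [0.37, 0.322]]
wA [[0.554 0.063]]
wB [[0.45  0.064]]
big [[ 0.437 -0.057]]
bolt [[0.648 0.068]]
jar [[0.797 0.043]]
```

View pics/c1.png

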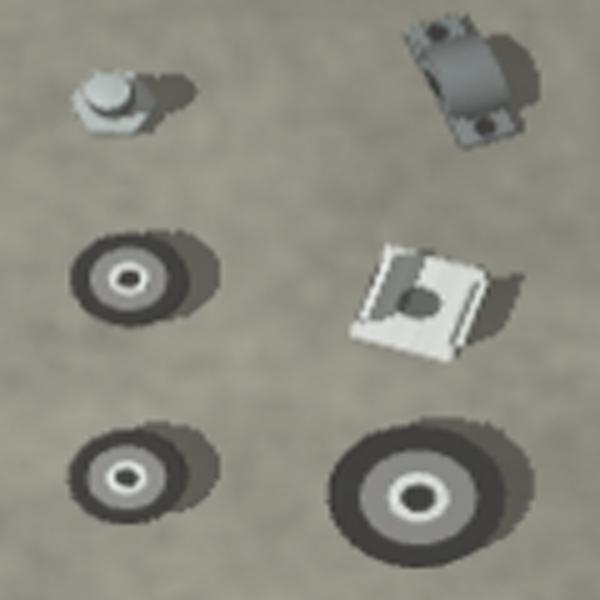

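Positions are consistent between views. The fork's closing line is about 72° and the bearing's about 112°. The hubs are at (230.6,219.1) and (230.0,268.9). I'll move above wheel A.

```bash
python3 -m crank '{"translation":[[-36,-25,0],[-36,-25,0],[-36,-25,0],[-36,-25,0],[-36,-25,0],[-36,-25,0],[-36,-25,0]],"roll":[0,0,0,0,0,0,0],"fingers":[0.8,0.8,0.8,0.8,0.8,0.8,0.8]}' 50
python3 -m crank '{"translation":[[-36,-25,0],[-36,-25,0],[-36,-25,0],[-36,-25,0],[-36,-25,0],[-36,-25,0],[0,0,0],[0,0,0]],"roll":[0,0,0,0,0,0,0,0],"fingers":[0.8,0.8,0.8,0.8,0.8,0.8,0.8,0.8]}' 50
python3 - <<'E'
from h import *
c=camera_info("wrist");im=get_image("wrist");cv2.imwrite("pics/w1.png",im)
np.savez("w1.npz",**{k:np.array(c[k]) for k in c if k in("mtx","D","rvec","tvec")})
print(rel(.553,.063,.1))
E
```

```text
clock: 0.8
position: [0.3619, 0.3033, 0.2083]
ee_rot: [-0.0, 0.153, 0.988, -0.0]
contact_force: [0.7, 1.5, 0.2]
width: 0.068
gripper_force: 0.0
clock: 1.6
position: [0.5216, 0.0958, 0.2078]
ee_rot: [-0.001, 0.154, 0.988, 0.0]
contact_force: [-0.1, 0.2, 0.7]
width: 0.0688
gripper_force: 0.0
(array([-40.9, -22.4, 107.8]), None, np.float64(72.3))
```

View pics/w1.png

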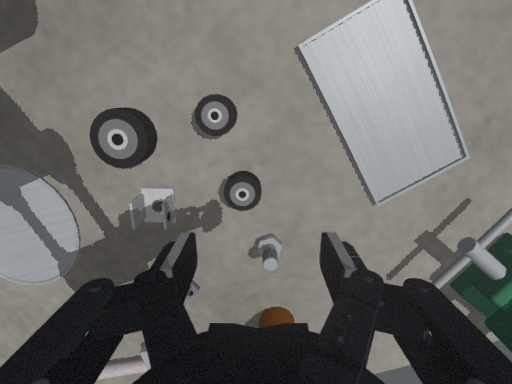

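The wrist view shows hub A at (242,194), hub B at (215,116), the big wheel at (117,139), bolt top at (270,264) and fork base near (157,205). Two tray corners are visible at (467,157) and (376,205). I'll cross-check these with the top view.

```bash
python3 - <<'E'
from h import *
c=dict(np.load("w1.npz"));t=camera_info("top")
for n,px,z,p2 in[("wA",(242,194),.03,(230.6,219.1)),("wB",(215,116),.03,(230,268.9)),("big",(117,139),.036,(287.7,273.8)),("bolt",(271,264),.056,(226.6,172.7)),("trayc",(467,157),.009,(155,184)),("trayc2",(376,205),.009,(92,196)),("trayc3",(298,46),.009,(113,304))]:print(n,cast(c,px,z).round(4),cast(t,p2,z).round(4))
print(rel(*cast(t,(230.6,219.1),.03)[0],.006))
E
```

```text
wA [[0.5553 0.0651]] [[0.5528 0.0636]]
wB [[0.4516 0.066 ]] [[0.4481 0.0646]]
big [[ 0.4396 -0.0567]] [[ 0.4378 -0.0562]]
bolt [[0.6512 0.0743]] [[0.6483 0.0711]]
trayc [[0.6053 0.371 ]] [[0.6308 0.2301]]
trayc2 [[0.6354 0.2369]] [[0.6047 0.3684]]
trayc3 [[0.4049 0.1857]] [[0.3722 0.3162]]
(array([-40.7, -21.8, 201.8]), None, np.float64(72.3))
```

```bash
python3 -m crank '{"translation":[[-20,-11,30],[-21,-11,30],[0,0,40],[0,0,40],[0,0,35],[0,0,20],[0,0,8],[0,0,0]],"roll":[0,0,0,0,0,0,0,0],"fingers":[0.8,0.8,0.8,0.8,0.8,0.8,0.8,0.8]}' 50
python3 -c "
from h import *
print(rel(.554,.064,.003))"
```

```text
clock: 2.45
position: [0.5529, 0.0643, 0.0049]
ee_rot: [-0.001, 0.152, 0.988, -0.0]
contact_force: [0.0, -0.5, -0.3]
width: 0.0681
gripper_force: 0.0
(array([-1.2,  0. ,  1.9]), None, np.float64(72.5))
```

```bash
python3 -m crank '{"translation":[[-1,0,2],[0,0,0],[0,0,0],[0,0,0],[0,0,0],[0,0,0]],"roll":[0,0,0,0,0,0],"fingers":[0,0,0,0,0,0]}' 50
python3 -m crank '{"translation":[[0,0,-10],[0,0,-25],[0,0,-35],[0,0,-35],[0,0,-15],[0,0,0]],"roll":[0,0,0,0,0,0],"fingers":[0,0,0,0,0,0]}' 50
python3 - <<'E'
from h import *
c=camera_info("top");cv2.imwrite("pics/w2.png",cv2.resize(get_image("wrist"),None,fx=.7,fy=.7))
print(rel(.465,-.286,.123))
E
```

```text
clock: 3.05
position: [0.5585, 0.0625, 0.0072]
ee_rot: [0.004, 0.153, 0.988, 0.0]
contact_force: [-0.1, -1.4, 12.2]
width: 0.0002
gripper_force: 5.5
clock: 3.65
position: [0.5574, 0.0629, 0.1275]
ee_rot: [0.004, 0.153, 0.988, 0.001]
contact_force: [0.4, 0.1, -0.1]
width: -0.0003
gripper_force: 0.0
(array([ -19., -360.,    2.]), None, np.float64(72.4))
```

View pics/w2.png

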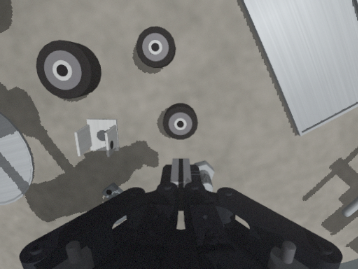

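The gripper closed fully without holding anything. In this view (0.7 scale) the wheel is still upright at (180,124). I'll locate it again.

```bash
python3 - <<'E'
from h import *
t=camera_info("top");im=get_image("top")
c=camera_info("wrist");w=get_image("wrist")
M=cv2.Rodrigues(np.array(c["rvec"],float))[0]
s=manip.get_state();print(s["position"],s["width"])
p,_=cv2.projectPoints(np.array([s["position"]]),c["rvec"],c["tvec"],c["mtx"],np.array(c["D"]));print("tcp px wrist",p.ravel())
p,_=cv2.projectPoints(np.array([s["position"]]),t["rvec"],t["tvec"],t["mtx"],np.array(t["D"]));print("tcp px top",p.ravel())
print("A",cast(c,(180/.7,124/.7),.03),"B",cast(c,(155/.7,47/.7),.03),"big",cast(c,(62/.7,70/.7),.036))
cv2.imwrite("pics/t2.png",cv2.resize(im[120:300,140:340],None,fx=3,fy=3,interpolation=cv2.INTER_CUBIC))
E
```

```text
[0.55424587 0.06284827 0.12294873] 0.000190091848505393
tcp px wrist [254.90526064 220.51467143]
tcp px top [228.67454625 215.58447263]
A [[0.55129154 0.0651707 ]] B [[0.44754303 0.06576466]] big [[ 0.43660349 -0.05505417]]
```

View pics/t2.png

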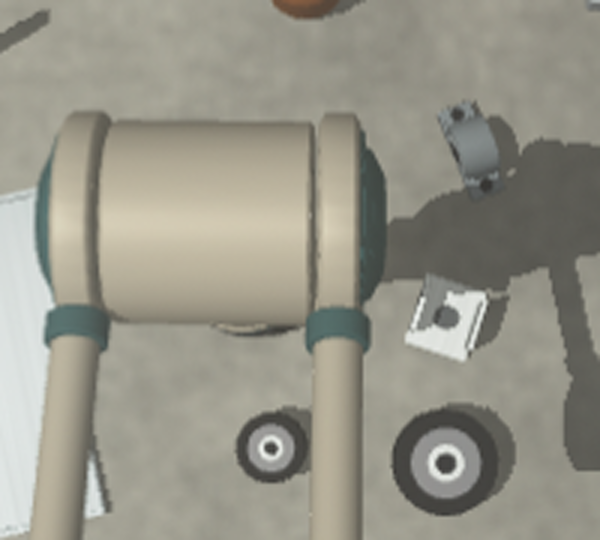

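```bash
python3 - <<'E'
from h import *
cv2.imwrite("pics/s2.png",cv2.resize(get_image("side")[100:330,80:330],None,fx=2.4,fy=2.4,interpolation=cv2.INTER_CUBIC))
a=camera_info("side");s=manip.get_state();print(s["position"],s["ee_rot"],s["qpos"])
for P in (s["position"],[.5528,.064,.03],[.5528,.064,.0],[.448,.065,.03]):
  p,_=cv2.projectPoints(np.array([P],float),a["rvec"],a["tvec"],a["mtx"],np.array(a["D"]));print(p.ravel(),(p.ravel()-[80,100])*2.4)
E
```

```text
[0.55402784 0.06283582 0.12243035] [-1.17254099e-03  1.53308540e-01  9.88177669e-01 -1.05117054e-04] [-1.19429467e-02  3.12934364e-01  1.67600242e+00  1.35222534e-04
  1.15500710e+00 -1.27496276e+00]
[196.62242059 170.05044564] [279.89380941 168.12106954]
[200.52345442 202.91926869] [289.25629061 247.00624486]
[201.9555428  212.69295467] [292.69330272 270.4630912 ]
[153.65559058 224.60138057] [176.77341738 299.04331337]
```

View pics/s2.png

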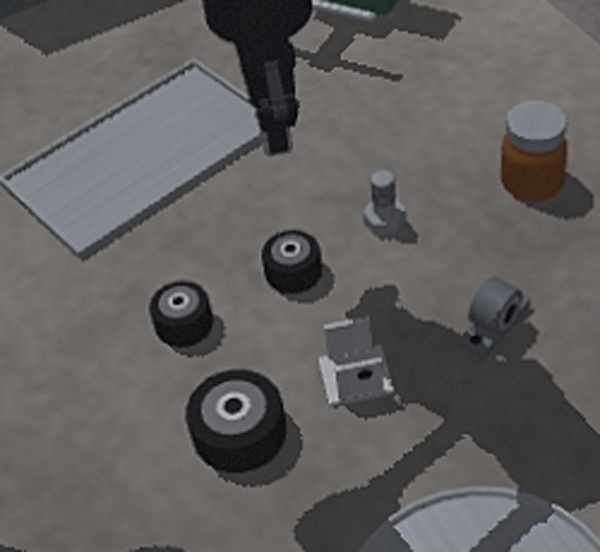

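The side view shows the shut fingertips about 16 px (roughly 20 mm) above the projected TCP, and the wheel undisturbed. So the fingers closed over the top of the wheel. I'll touch the bench in a free spot to measure the real tip offset.

```bash
python3 -m crank '{"translation":[[0,35,30],[0,30,30],[0,0,30],[0,0,20],[0,0,5],[0,0,0],[0,0,0]],"roll":[0,0,0,0,0,0,0],"fingers":[0,0,0,0,0,0,0]}' 50
python3 -m crank '{"translation":[[0,0,4],[0,0,0],[0,0,0]],"roll":[0,0,0],"fingers":[0,0,0]}' 50
python3 - <<'E'
from h import *
s=manip.get_state();P=s["position"]
a=camera_info("side");p,_=cv2.projectPoints(np.array([P,P+[0,0,.02],[P[0],P[1],0]],float),a["rvec"],a["tvec"],a["mtx"],np.array(a["D"]));p=p.reshape(-1,2);print(P,p)
u,v=p[0].astype(int);im=get_image("side")[v-50:v+30,u-50:u+50]
cv2.imwrite("pics/s3.png",cv2.resize(im,None,fx=6,fy=6,interpolation=cv2.INTER_CUBIC));print((p-[u-50,v-50])*6)
E
```

```text
clock: 4.55
position: [0.5754, 0.1247, 0.009]
ee_rot: [0.0, 0.153, 0.988, 0.0]
contact_force: [-0.2, 0.3, 0.3]
width: -0.0
gripper_force: 0.0
clock: 4.85
position: [0.5751, 0.1247, 0.0051]
ee_rot: [0.001, 0.153, 0.988, 0.0]
contact_force: [-0.2, 0.9, -0.3]
width: 0.0001
gripper_force: 0.0
[0.57512347 0.12468074 0.00512234] [[197.26422787 189.05758365]
 [196.30148472 182.50729725]
 [197.50730983 190.70689247]]
[[301.58536725 300.34550189]
 [295.80890834 261.04378351]
 [303.043859   310.24135481]]
```

View pics/s3.png

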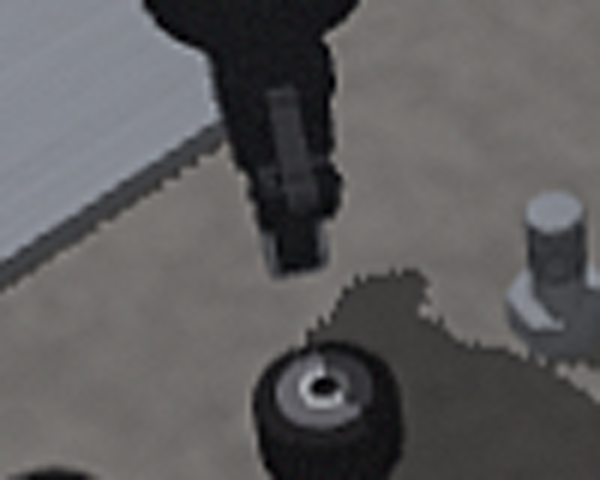

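The tip is at (302,275), against a predicted row of 300, so it is roughly 13–17 mm short. I'll continue down until it touches.

```bash
for i in 1; do python3 -m crank '{"translation":[[0,0,5],[0,0,3],[0,0,0],[0,0,0]],"roll":[0,0,0,0],"fingers":[0,0,0,0]}' 50; python3 -m crank '{"translation":[[0,0,3],[0,0,0],[0,0,0]],"roll":[0,0,0],"fingers":[0,0,0]}' 50; python3 -m crank '{"translation":[[0,0,3],[0,0,0],[0,0,0]],"roll":[0,0,0],"fingers":[0,0,0]}' 50;done
```

```text
clock: 5.3
position: [0.5746, 0.1248, -0.0038]
ee_rot: [-0.0, 0.153, 0.988, -0.0]
contact_force: [-0.3, -1.2, 0.6]
width: -0.0003
gripper_force: 0.0
clock: 5.6
position: [0.5747, 0.1248, -0.0066]
ee_rot: [-0.0, 0.153, 0.988, 0.0]
contact_force: [-0.3, -0.0, 0.1]
width: 0.0
gripper_force: 0.0
clock: 5.9
position: [0.5747, 0.1247, -0.0096]
ee_rot: [-0.0, 0.153, 0.988, -0.0]
contact_force: [0.7, -0.1, -0.1]
width: -0.0002
gripper_force: 0.0
```

```bash
for i in 1; do python3 -m crank '{"translation":[[0,0,3],[0,0,0],[0,0,0]],"roll":[0,0,0],"fingers":[0,0,0]}' 50; python3 -m crank '{"translation":[[0,0,2],[0,0,0],[0,0,0]],"roll":[0,0,0],"fingers":[0,0,0]}' 50; python3 -m crank '{"translation":[[0,0,2],[0,0,0],[0,0,0]],"roll":[0,0,0],"fingers":[0,0,0]}' 50;done | egrep 'clock|posi|contact'
```

```text
clock: 6.2
position: [0.5747, 0.1248, -0.0126]
contact_force: [0.1, 0.7, -0.1]
clock: 6.5
position: [0.5748, 0.1248, -0.0146]
contact_force: [-1.6, 0.7, 0.1]
clock: 6.8
position: [0.5748, 0.1248, -0.0166]
contact_force: [0.0, 0.3, -0.0]
```

```bash
for i in 1; do python3 -m crank '{"translation":[[0,0,2],[0,0,0],[0,0,0]],"roll":[0,0,0],"fingers":[0,0,0]}' 50; python3 -m crank '{"translation":[[0,0,2],[0,0,0],[0,0,0]],"roll":[0,0,0],"fingers":[0,0,0]}' 50; python3 -m crank '{"translation":[[0,0,2],[0,0,0],[0,0,0]],"roll":[0,0,0],"fingers":[0,0,0]}' 50;done | egrep 'clock|posi|contact'
```

```text
clock: 7.1
position: [0.5747, 0.1248, -0.0186]
contact_force: [-0.2, 0.3, -1.1]
clock: 7.4
position: [0.5747, 0.1248, -0.0206]
contact_force: [-0.7, 0.2, -0.2]
clock: 7.7
position: [0.5747, 0.1247, -0.0226]
contact_force: [-0.5, -0.9, -0.6]
```

```bash
for i in 1; do python3 -m crank '{"translation":[[0,0,2],[0,0,0],[0,0,0]],"roll":[0,0,0],"fingers":[0,0,0]}' 50; python3 -m crank '{"translation":[[0,0,1.5],[0,0,0],[0,0,0]],"roll":[0,0,0],"fingers":[0,0,0]}' 50; done | egrep 'clock|posi|contact'
python3 - <<'E'
from h import *
s=manip.get_state();P=s["position"]
a=camera_info("side");p,_=cv2.projectPoints(np.array([P,[P[0],P[1],0]],float),a["rvec"],a["tvec"],a["mtx"],np.array(a["D"]));p=p.reshape(-1,2)
u,v=p[0].astype(int);im=get_image("side")[v-50:v+30,u-50:u+50]
cv2.imwrite("pics/s4.png",cv2.resize(im,None,fx=6,fy=6,interpolation=cv2.INTER_CUBIC));print((p-[u-50,v-50])*6)
E
```

```text
clock: 8.0
position: [0.5749, 0.1248, -0.0228]
contact_force: [-2.9, 0.7, 11.2]
clock: 8.3
position: [0.575, 0.1248, -0.0228]
contact_force: [-5.0, -1.0, 20.1]
[[302.90066826 305.47211433]
 [296.50154216 262.2384454 ]]
```

View pics/s4.png

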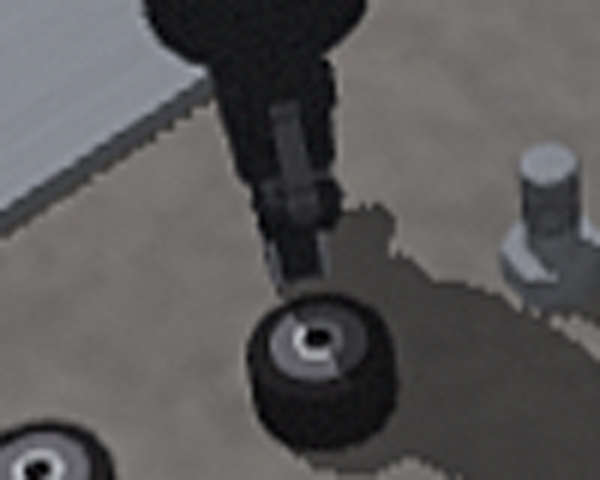

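Contact comes at a reading of −0.0227, so the true tip is 22.7 mm above the reported TCP. Lateral agreement is fine. I'll go back to wheel A with that offset.

```bash
python3 -m crank '{"translation":[[0,0,-20],[0,0,-40],[1,-24,-30],[1,-24,0],[1,-16,0],[0,0,0],[0,0,0]],"roll":[0,0,0,0,0,0,0],"fingers":[0,0,0.8,0.8,0.8,0.8,0.8]}' 50 
python3 -c "
from h import *
print(rel(.553,.0645,-.020))"
```

```text
clock: 9.05
position: [0.5522, 0.0648, 0.0633]
ee_rot: [-0.001, 0.154, 0.988, 0.0]
contact_force: [-0.0, 0.9, -0.5]
width: 0.0682
gripper_force: 0.0
(array([-1. , -0.1, 83.3]), None, np.float64(72.3))
```

```bash
python3 -m crank '{"translation":[[-1,0,30],[0,0,30],[0,0,18],[0,0,5],[0,0,0],[0,0,0]],"roll":[0,0,0,0,0,0],"fingers":[0.8,0.8,0.8,0.8,0.8,0.8]}' 50
python3 -m crank '{"translation":[[0,0,0],[0,0,0],[0,0,0],[0,0,0],[0,0,0]],"roll":[0,0,0,0,0],"fingers":[0,0,0,0,0]}' 50
```

```text
clock: 9.65
position: [0.5544, 0.0648, -0.0186]
ee_rot: [0.001, 0.153, 0.988, 0.0]
contact_force: [0.1, 0.1, -0.1]
width: 0.0684
gripper_force: 0.0
clock: 10.15
position: [0.5548, 0.0645, -0.0176]
ee_rot: [0.002, 0.153, 0.988, 0.0]
contact_force: [-0.1, 0.3, 6.0]
width: 0.0484
gripper_force: 52.1
```

Gripped (width 48 mm). Now I'll lift and carry it to the pan.

```bash
python3 -m crank '{"translation":[[0,0,-10],[0,0,-25],[0,0,-35],[-2,-25,-30],[-3,-40,0],[-3,-45,0],[-3,-45,0],[-3,-45,0]],"roll":[0,0,0,0,0,0,0,0],"fingers":[0,0,0,0,0,0,0,0]}' 50
python3 -m crank '{"translation":[[-3,-45,0],[-3,-45,0],[-3,-40,0],[0,-30,0],[0,0,0],[0,0,0]],"roll":[0,0,0,0,0,0],"fingers":[0,0,0,0,0,0]}' 50
python3 -c "
from h import *
print(rel(.465,-.286,-.012))"
```

```text
clock: 10.95
position: [0.5054, -0.1318, 0.0816]
ee_rot: [0.0, 0.153, 0.988, -0.0]
contact_force: [0.8, 0.0, -1.4]
width: 0.0485
gripper_force: 51.9
clock: 11.55
position: [0.4658, -0.2859, 0.0811]
ee_rot: [-0.0, 0.154, 0.988, 0.0]
contact_force: [-1.1, 0.8, -1.0]
width: 0.0486
gripper_force: 51.9
(array([ 0.7, -0.4, 93.1]), None, np.float64(72.2))
```

```bash
python3 -m crank '{"translation":[[0,0,25],[0,0,30],[0,0,20],[0,0,10],[0,0,3],[0,0,0],[0,0,0]],"roll":[0,0,0,0,0,0,0],"fingers":[0,0,0,0,0,0,0]}' 50
python3 -m crank '{"translation":[[0,0,2],[0,0,2],[0,0,0]],"roll":[0,0,0],"fingers":[0,0,0]}' 50
python3 -m crank '{"translation":[[0,0,1],[0,0,1],[0,0,0]],"roll":[0,0,0],"fingers":[0,0,0]}' 50
```

```text
clock: 12.25
position: [0.4673, -0.2859, -0.006]
ee_rot: [0.001, 0.153, 0.988, -0.0]
contact_force: [0.2, -0.1, -0.5]
width: 0.0483
gripper_force: 51.9
clock: 12.55
position: [0.4664, -0.2857, -0.0109]
ee_rot: [0.0, 0.153, 0.988, 0.0]
contact_force: [0.2, 0.1, -1.6]
width: 0.0484
gripper_force: 51.9
clock: 12.85
position: [0.4663, -0.2856, -0.0132]
ee_rot: [-0.0, 0.153, 0.988, 0.0]
contact_force: [0.6, -0.3, -0.1]
width: 0.0488
gripper_force: 51.9
```

```bash
python3 -m crank '{"translation":[[0,0,1],[0,0,1],[0,0,0]],"roll":[0,0,0],"fingers":[0,0,0]}' 50
python3 -m crank '{"translation":[[0,0,0],[0,0,0],[0,0,0],[0,0,-15],[0,0,-30],[0,0,-40],[0,0,-15],[0,0,0]],"roll":[0,0,0,0,0,0,0,0],"fingers":[0.8,0.8,0.8,0.8,0.8,0.8,0.8,0.8]}' 50
python3 -c "
from h import *
print(rel(.449,.065,.08))"
```

```text
clock: 13.15
position: [0.4664, -0.2858, -0.0136]
ee_rot: [0.0, 0.153, 0.988, -0.0]
contact_force: [-3.0, 1.4, 9.7]
width: 0.0489
gripper_force: 53.0
clock: 13.95
position: [0.4681, -0.287, 0.0874]
ee_rot: [0.003, 0.153, 0.988, -0.001]
contact_force: [0.3, 0.1, -0.2]
width: 0.0685
gripper_force: 0.0
(array([124.9, 329.7,   6.1]), None, np.float64(72.4))
```

Wheel A is placed, with floor contact felt at −0.0136 as predicted. Wheel B is next.

```bash
python3 -m crank '{"translation":[[13,36,0],[16,40,0],[16,42,0],[16,42,0],[16,42,0],[16,42,0],[16,42,0],[16,44,0]],"roll":[0,0,0,0,0,0,0,0],"fingers":[0.8,0.8,0.8,0.8,0.8,0.8,0.8,0.8]}' 50
python3 -m crank '{"translation":[[0,0,20],[0,0,30],[0,0,0],[0,0,0]],"roll":[0,0,0,0],"fingers":[0.8,0.8,0.8,0.8]}' 50
python3 -c "
from h import *
print(rel(.450,.065,-.0195))"
```

```text
clock: 14.75
position: [0.4457, 0.0683, 0.0835]
ee_rot: [-0.001, 0.154, 0.988, -0.0]
contact_force: [0.3, 0.2, 0.2]
width: 0.0684
gripper_force: 0.0
clock: 15.15
position: [0.446, 0.0667, 0.034]
ee_rot: [-0.002, 0.153, 0.988, -0.0]
contact_force: [0.8, -0.7, -0.2]
width: 0.0683
gripper_force: 0.0
(array([-4.5, -0.3, 53.5]), None, np.float64(72.4))
```

```bash
python3 -m crank '{"translation":[[-4,0,20],[0,0,22],[0,0,9],[0,0,2],[0,0,0],[0,0,0]],"roll":[0,0,0,0,0,0],"fingers":[0.8,0.8,0.8,0.8,0.8,0.8]}' 50
python3 -m crank '{"translation":[[0,0,0],[0,0,0],[0,0,0],[0,0,0],[0,0,0]],"roll":[0,0,0,0,0],"fingers":[0,0,0,0,0]}' 50
python3 -m crank '{"translation":[[0,0,-10],[0,0,-25],[0,0,-35],[0,0,-25],[0,0,-5],[0,0,0]],"roll":[0,0,0,0,0,0],"fingers":[0,0,0,0,0,0]}' 50
python3 -c "
from h import *
print(rel(.434,.263,-.007))"
```

```text
clock: 15.75
position: [0.4519, 0.0653, -0.0171]
ee_rot: [0.001, 0.153, 0.988, 0.0]
contact_force: [0.2, -0.4, -0.6]
width: 0.0681
gripper_force: 0.0
clock: 16.25
position: [0.4518, 0.0654, -0.0169]
ee_rot: [0.001, 0.153, 0.988, 0.0]
contact_force: [-1.2, -0.7, 5.9]
width: 0.0485
gripper_force: 50.9
clock: 16.85
position: [0.4515, 0.0655, 0.083]
ee_rot: [0.001, 0.153, 0.988, 0.0]
contact_force: [-0.8, 0.1, -1.2]
width: 0.0484
gripper_force: 51.9
(array([ 76.7, 182.8,  89.9]), None, np.float64(72.4))
```

```bash
python3 -m crank '{"translation":[[10,25,0],[17,40,0],[17,40,0],[17,40,0],[16,38,20],[0,0,25],[0,0,0],[0,0,0]],"roll":[0,0,0,0,0,0,0,0],"fingers":[0,0,0,0,0,0,0,0]}' 50
python3 -m crank '{"translation":[[0,0,25],[0,0,15],[0,0,5],[0,0,0],[0,0,0]],"roll":[0,0,0,0,0],"fingers":[0,0,0,0,0]}' 50
python3 -m crank '{"translation":[[0,0,2],[0,0,1],[0,0,0]],"roll":[0,0,0],"fingers":[0,0,0]}' 50
```

```text
clock: 17.65
position: [0.4317, 0.2624, 0.0357]
ee_rot: [-0.002, 0.153, 0.988, -0.001]
contact_force: [-0.8, -0.3, -1.2]
width: 0.0486
gripper_force: 52.1
clock: 18.15
position: [0.4341, 0.2631, -0.007]
ee_rot: [0.001, 0.154, 0.988, 0.0]
contact_force: [-0.4, -0.0, -1.2]
width: 0.0486
gripper_force: 52.1
clock: 18.45
position: [0.4332, 0.2633, -0.0107]
ee_rot: [0.0, 0.153, 0.988, 0.0]
contact_force: [0.3, 0.1, -0.9]
width: 0.0487
gripper_force: 52.1
```

```bash
python3 -m crank '{"translation":[[0,0,1],[0,0,1],[0,0,1],[0,0,0]],"roll":[0,0,0,0],"fingers":[0,0,0,0]}' 50
python3 -m crank '{"translation":[[0,0,0],[0,0,0],[0,0,0]],"roll":[0,0,0],"fingers":[0.8,0.8,0.8]}' 50
python3 -m crank '{"translation":[[0,0,-15],[0,0,-30],[0,0,-40],[0,0,-40],[0,0,-40],[0,0,-30],[0,0,-5],[0,0,0]],"roll":[0,0,0,0,0,0,0,0],"fingers":[1,1,1,1,1,1,1,1]}' 50
```

```text
clock: 18.85
position: [0.4332, 0.2633, -0.0129]
ee_rot: [0.0, 0.153, 0.988, 0.0]
contact_force: [-1.9, -0.9, 9.2]
width: 0.0483
gripper_force: 53.3
clock: 19.15
position: [0.4331, 0.2632, -0.0141]
ee_rot: [-0.0, 0.153, 0.988, 0.0]
contact_force: [-0.2, 0.4, -0.3]
width: 0.0684
gripper_force: 0.0
clock: 19.95
position: [0.4335, 0.2634, 0.1866]
ee_rot: [0.001, 0.153, 0.988, 0.001]
contact_force: [-1.2, 0.1, -0.0]
width: 0.0852
gripper_force: 0.0
```

```bash
python3 - <<'E'
from h import *
t=camera_info("top");im=get_image("top")
cv2.imwrite("pics/t3.png",cv2.resize(im[140:310,80:450],None,fx=2.1,fy=2.1,interpolation=cv2.INTER_CUBIC))
print("fork hole",cast(t,(288.6,225.4),.005).round(4))
b=cast(t,[(292.2,157.1),(301.6,180.9)],.012);d=b[0]-b[1];print("bearing",b.mean(0).round(4),np.degrees(np.arctan2(d[1],d[0])),np.linalg.norm(d))
f=cast(t,[(275.8,233),(294.8,239)],.005);d=f[0]-f[1];print("fork bottom edge",f.round(3).tolist(),np.degrees(np.arctan2(d[1],d[0])),np.linalg.norm(d))
E
```

```text
fork hole [[ 0.5403 -0.061 ]]
bearing [ 0.663  -0.0798] 20.76529106823238 0.0562649271536516
fork bottom edge [[0.524, -0.033], [0.511, -0.074]] 72.30699087983747 0.043118379687488065
```

View pics/t3.png

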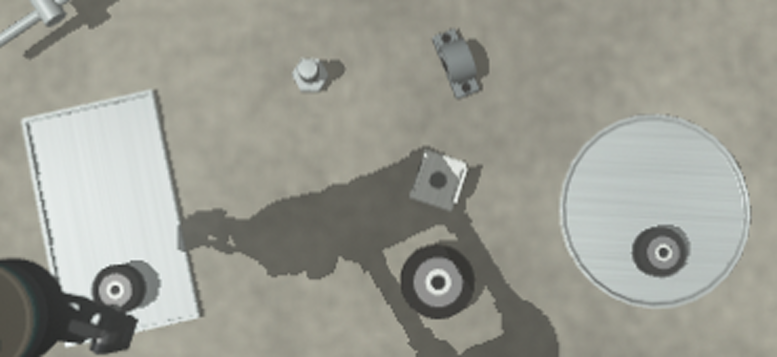

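Both wheels lie flat: in the tray at (115,290) and in the pan at (662,252) in the crop. Now the fork, whose closing line of 72.3° matches the tool already.

```bash
python3 -m crank '{"translation":[[-20,-28,0],[-25,-34,0],[-26,-36,0],[-26,-36,20],[-26,-36,20],[-26,-36,20],[-26,-36,20],[-25,-34,20]],"roll":[0,0,0,0,0,0,0,0],"fingers":[0.8,0.8,0.8,0.8,0.8,0.8,0.8,0.8]}' 50
python3 -m crank '{"translation":[[0,0,0],[0,0,0]],"roll":[0,0],"fingers":[0.8,0.8]}' 50
python3 -c "
from h import *
print(rel(.541,-.061,-.010))"
```

```text
clock: 20.8
position: [0.5386, -0.062, 0.0829]
ee_rot: [-0.002, 0.154, 0.988, 0.0]
contact_force: [0.5, 0.1, 0.7]
width: 0.068
gripper_force: 0.0
clock: 21.0
position: [0.5381, -0.0607, 0.0833]
ee_rot: [-0.003, 0.155, 0.988, 0.001]
contact_force: [-0.0, -0.8, 0.3]
width: 0.0683
gripper_force: 0.0
(array([-3.4,  0.6, 93.3]), None, np.float64(72.2))
```

```bash
python3 -m crank '{"translation":[[-2,0,20],[0,0,30],[0,0,28],[0,0,10],[0,0,4],[0,0,0],[0,0,0]],"roll":[0,0,0,0,0,0,0],"fingers":[0.8,0.8,0.8,0.8,0.8,0.8,0.8]}' 50
python3 -m crank '{"translation":[[0,0,0],[0,0,0],[0,0,0],[0,0,0],[0,0,0]],"roll":[0,0,0,0,0],"fingers":[0,0,0,0,0]}' 40
python3 -m crank '{"translation":[[0,0,-10],[0,0,-25],[0,0,-35],[0,0,-35],[0,0,-5],[0,0,0]],"roll":[0,0,0,0,0,0],"fingers":[0,0,0,0,0,0]}' 40
python3 -c "
from h import *
print(rel(.502,.278,0.1))"
```

```text
clock: 21.7
position: [0.543, -0.0609, -0.0048]
ee_rot: [0.001, 0.153, 0.988, -0.0]
contact_force: [0.4, 0.0, 0.7]
width: 0.068
gripper_force: 0.0
clock: 22.2
position: [0.543, -0.0612, -0.0047]
ee_rot: [0.001, 0.153, 0.988, 0.0]
contact_force: [-1.3, 1.4, 7.0]
width: 0.0456
gripper_force: 41.9
clock: 22.8
position: [0.5425, -0.0612, 0.1053]
ee_rot: [0.001, 0.153, 0.988, -0.0]
contact_force: [0.8, 0.2, -2.3]
width: 0.0454
gripper_force: 41.2
(array([141.4, 311. ,   5. ]), None, np.float64(72.4))
```

```bash
python3 -m crank '{"translation":[[12,28,0],[18,39,0],[19,42,0],[19,42,0],[19,42,0],[19,42,0],[19,42,0],[16,34,0]],"roll":[0,0,0,0,0,0,0,0],"fingers":[0,0,0,0,0,0,0,0]}' 40
python3 -m crank '{"translation":[[0,0,15],[0,0,30],[0,0,30],[0,0,15],[0,0,5],[0,0,0],[0,0,0]],"roll":[0,0,0,0,0,0,0],"fingers":[0,0,0,0,0,0,0]}' 40
python3 -c "
from h import *
print(rel(.502,.278,0.0))"
```

```text
clock: 23.6
position: [0.4997, 0.2799, 0.1018]
ee_rot: [-0.002, 0.153, 0.988, -0.001]
contact_force: [0.6, -0.1, -0.6]
width: 0.0453
gripper_force: 41.4
clock: 24.3
position: [0.5021, 0.2781, 0.0091]
ee_rot: [0.0, 0.153, 0.988, 0.0]
contact_force: [0.3, -0.2, 0.3]
width: 0.0453
gripper_force: 41.4
(array([ 0. , -0.1,  9.1]), None, np.float64(72.4))
```

```bash
python3 -m crank '{"translation":[[0,0,4],[0,0,2],[0,0,1],[0,0,0],[0,0,0]],"roll":[0,0,0,0,0],"fingers":[0,0,0,0,0]}' 40
python3 -m crank '{"translation":[[0,0,1],[0,0,1],[0,0,0]],"roll":[0,0,0],"fingers":[0,0,0]}' 40
```

```text
clock: 24.8
position: [0.5019, 0.2781, 0.0022]
ee_rot: [0.0, 0.153, 0.988, 0.0]
contact_force: [0.5, -0.3, -0.5]
width: 0.0453
gripper_force: 41.4
clock: 25.1
position: [0.5017, 0.278, -0.0001]
ee_rot: [-0.0, 0.153, 0.988, -0.0]
contact_force: [0.5, 0.3, -1.4]
width: 0.0454
gripper_force: 41.4
```

```bash
python3 -m crank '{"translation":[[0,0,1],[0,0,1],[0,0,0]],"roll":[0,0,0],"fingers":[0,0,0]}' 40
python3 -m crank '{"translation":[[0,0,0],[0,0,0],[0,0,0]],"roll":[0,0,0],"fingers":[0.65,0.65,0.65]}' 40
python3 -m crank '{"translation":[[0,0,-15],[0,0,-30],[0,0,-40],[0,0,-40],[0,0,-30],[0,0,-5],[0,0,0]],"roll":[0,0,0,0,0,0,0],"fingers":[0.65,0.65,0.65,0.65,0.65,0.65,0.65]}' 50
python3 -c "
from h import *
print(rel(.650,.072,.10))"
```

```text
clock: 25.4
position: [0.5019, 0.2781, -0.0007]
ee_rot: [0.0, 0.153, 0.988, 0.0]
contact_force: [-1.5, -0.9, 7.0]
width: 0.0455
gripper_force: 42.4
clock: 25.7
position: [0.5019, 0.2781, -0.0021]
ee_rot: [0.0, 0.153, 0.988, 0.0]
contact_force: [0.5, 0.1, -0.5]
width: 0.0556
gripper_force: 0.0
clock: 26.4
position: [0.5023, 0.2783, 0.1588]
ee_rot: [0.001, 0.153, 0.988, 0.001]
contact_force: [0.3, -0.0, -0.7]
width: 0.0553
gripper_force: 0.0
(array([-203.1, -152. ,   58.9]), None, np.float64(72.4))
```

Fork set down. Next is the bolt, gripped by its shank.

```bash
python3 -m crank '{"translation":[[-24,-18,0],[-32,-24,0],[-34,-26,0],[-34,-26,0],[-34,-26,15],[-30,-22,20],[-15,-10,15],[0,0,0]],"roll":[0,0,0,0,0,0,0,0],"fingers":[0.65,0.65,0.65,0.65,0.65,0.65,0.65,0.65]}' 50
python3 -c "
from h import *
get_image('wrist');print(rel(.650,.072,.001))"
```

```text
clock: 27.2
position: [0.6476, 0.0698, 0.103]
ee_rot: [-0.004, 0.155, 0.988, -0.001]
contact_force: [-1.1, 0.7, 0.4]
width: 0.0553
gripper_force: 0.0
(array([ -3. ,   1.4, 103.7]), None, np.float64(72.3))
```

```bash
python3 -m crank '{"translation":[[0,1,20],[0,0,30],[0,0,30],[0,0,18],[0,0,4],[0,0,0],[0,0,0]],"roll":[0,0,0,0,0,0,0],"fingers":[0.65,0.65,0.65,0.65,0.65,0.65,0.65]}' 50
python3 -m crank '{"translation":[[0,0,0],[0,0,0],[0,0,0],[0,0,0],[0,0,0],[0,0,0]],"roll":[0,0,0,0,0,0],"fingers":[0,0,0,0,0,0]}' 50
python3 -m crank '{"translation":[[0,0,-10],[0,0,-25],[0,0,-35],[0,0,-35],[0,0,-5],[0,0,0]],"roll":[0,0,0,0,0,0],"fingers":[0,0,0,0,0,0]}' 50
python3 - <<'E'
from h import *
print(rel(.570,.293,0.1))
cv2.imwrite("pics/s5.png",get_image("side")[0:300,60:360])
E
```

```text
clock: 27.95
position: [0.6503, 0.0736, 0.0075]
ee_rot: [0.001, 0.153, 0.988, 0.0]
contact_force: [0.4, 0.5, 0.1]
width: 0.0554
gripper_force: 0.0
clock: 28.55
position: [0.6502, 0.0726, 0.0071]
ee_rot: [0.001, 0.153, 0.988, 0.0]
contact_force: [-0.8, -0.4, 5.4]
width: 0.0185
gripper_force: 48.8
clock: 29.15
position: [0.6501, 0.0727, 0.1171]
ee_rot: [0.001, 0.153, 0.988, 0.0]
contact_force: [-0.2, -0.3, -2.0]
width: 0.0183
gripper_force: 49.0
(array([143.1, 185.7,  16.9]), None, np.float64(72.4))
```

View pics/s5.png

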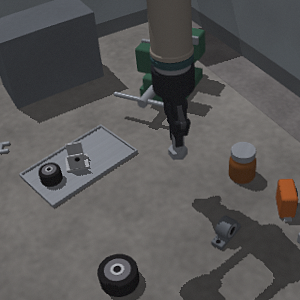

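The bolt is held upright at (177,152), and the fork and wheel stand in the tray. I'll place the bolt, expecting the floor at a reading of about 0.011.

```bash
python3 -m crank '{"translation":[[16,21,0],[25,33,0],[27,35,0],[27,35,0],[27,35,0],[21,27,0],[0,0,0],[0,0,0]],"roll":[0,0,0,0,0,0,0,0],"fingers":[0,0,0,0,0,0,0,0]}' 50
python3 -m crank '{"translation":[[0,0,20],[0,0,30],[0,0,30],[0,0,15],[0,0,4],[0,0,0],[0,0,0]],"roll":[0,0,0,0,0,0,0],"fingers":[0,0,0,0,0,0,0]}' 50
python3 -m crank '{"translation":[[0,0,2],[0,0,1],[0,0,1],[0,0,0],[0,0,0]],"roll":[0,0,0,0,0],"fingers":[0,0,0,0,0]}' 50
```

```text
clock: 30.0
position: [0.5679, 0.2933, 0.1136]
ee_rot: [-0.002, 0.152, 0.988, -0.001]
contact_force: [-0.8, -0.4, -1.4]
width: 0.0182
gripper_force: 49.2
clock: 30.7
position: [0.5706, 0.2928, 0.0176]
ee_rot: [0.001, 0.154, 0.988, 0.0]
contact_force: [-0.2, -0.6, -2.2]
width: 0.0187
gripper_force: 49.2
clock: 31.2
position: [0.5696, 0.2933, 0.0132]
ee_rot: [0.0, 0.153, 0.988, 0.0]
contact_force: [0.2, 0.7, -1.7]
width: 0.0184
gripper_force: 49.2
```

```bash
python3 -m crank '{"translation":[[0,0,1],[0,0,1],[0,0,0],[0,0,0]],"roll":[0,0,0,0],"fingers":[0,0,0,0]}' 50
python3 -m crank '{"translation":[[0,0,1],[0,0,0],[0,0,0]],"roll":[0,0,0],"fingers":[0,0,0]}' 50
```

```text
clock: 31.6
position: [0.5697, 0.2933, 0.0111]
ee_rot: [0.0, 0.153, 0.988, 0.0]
contact_force: [-0.7, -0.4, 0.1]
width: 0.0182
gripper_force: 49.4
clock: 31.9
position: [0.5698, 0.2933, 0.0111]
ee_rot: [0.0, 0.153, 0.988, 0.0]
contact_force: [-1.6, -0.8, 5.7]
width: 0.0188
gripper_force: 50.1
```

```bash
python3 -m crank '{"translation":[[0,0,0],[0,0,0],[0,0,0],[0,0,-15],[0,0,-35],[0,0,-40],[0,0,-25],[0,0,0]],"roll":[0,0,0,0,0,0,0,0],"fingers":[0.55,0.55,0.55,0.55,0.55,0.55,0.55,0.55]}' 50
python3 -m crank '{"translation":[[-16,-27,0],[-23,-37,0],[-23,-37,0],[-23,-37,0],[-23,-37,0],[-23,-37,0],[-23,-37,0],[-23,-37,0]],"roll":[0,0,0,0,0,0,0,0],"fingers":[0.6,0.6,0.6,0.6,0.6,0.6,0.6,0.6]}' 60
python3 -m crank '{"translation":[[-18,-30,0],[0,0,0],[0,0,0],[0,0,0],[0,0,0],[0,0,0],[0,0,0],[0,0,0]],"roll":[0,-0.13,-0.14,-0.14,-0.14,-0.12,0,0],"fingers":[0.6,0.6,0.6,0.6,0.6,0.6,0.6,0.6]}' 60
python3 - <<'E'
from h import *
print(rel(.663,-.080,.0,np.radians(110.8)))
s=camera_info("side");i=get_image("side");c=camera_info("wrist");w=get_image("wrist")
np.savez("w3.npz",**{k:np.array(c[k]) for k in("mtx","D","rvec","tvec")})
w=w[0:384,100:412];i=i[0:384,60:330]
cv2.imwrite("pics/m6.png",np.hstack([w,i]))
E
```

```text
clock: 32.7
position: [0.5725, 0.2944, 0.1295]
ee_rot: [0.004, 0.153, 0.988, 0.002]
contact_force: [0.8, 0.0, -0.4]
width: 0.0473
gripper_force: 0.0
clock: 33.5
position: [0.6511, -0.0346, 0.1234]
ee_rot: [-0.001, 0.153, 0.988, 0.0]
contact_force: [1.1, -0.4, -0.8]
width: 0.0512
gripper_force: 0.0
clock: 34.3
position: [0.6592, -0.0669, 0.1238]
ee_rot: [-0.001, -0.179, 0.984, 0.0]
contact_force: [1.3, -0.3, 0.2]
width: 0.0515
gripper_force: 0.0
(array([  0.8, -13.8, 123.8]), np.float64(-0.0033173281664165), np.float64(110.6))
```

View pics/m6.png

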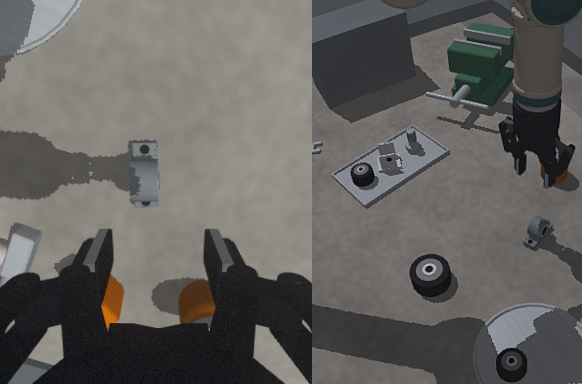

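The bolt, fork and wheel all stand in the tray. In the wrist view the bearing's foot holes are at full-frame (244,150) and (247,202), so I'll cross-check.

```bash
python3 - <<'E'
from h import *
c=dict(np.load("w3.npz"));b=cast(c,[(244,150),(247,202)],.012);d=b[1]-b[0];print(b.mean(0),np.degrees(np.arctan2(d[1],d[0])),np.linalg.norm(d))
print(rel(*b.mean(0),.0))
E
```

```text
[ 0.66474378 -0.07780256] 23.03956183955024 0.05581730525788476
(array([ -1.2, -12.2, 124.3]), None, np.float64(110.7))
```

```bash
python3 -m crank '{"translation":[[0,-7,20],[0,-6,30],[0,0,30],[0,0,30],[0,0,16],[0,0,4],[0,0,0],[0,0,0]],"roll":[-0.02,0,0,0,0,0,0,0],"fingers":[0.6,0.6,0.6,0.6,0.6,0.6,0.6,0.6]}' 60
python3 -m crank '{"translation":[[0,0,0],[0,0,0],[0,0,0],[0,0,0],[0,0,0],[0,0,0]],"roll":[0,0,0,0,0,0],"fingers":[0,0,0,0,0,0]}' 60
python3 -m crank '{"translation":[[0,0,-10],[0,0,-25],[0,0,-35],[0,0,-35],[0,0,-5],[0,0,0]],"roll":[0,0,0,0,0,0],"fingers":[0,0,0,0,0,0]}' 60
python3 -c "
from h import *
print(rel(.545,-.286,0.1))"
```

```text
clock: 35.2
position: [0.6655, -0.0793, -0.0038]
ee_rot: [0.001, -0.19, 0.982, -0.0]
contact_force: [-1.1, 0.6, -0.7]
width: 0.0514
gripper_force: 0.0
clock: 35.8
position: [0.6656, -0.0793, -0.0035]
ee_rot: [0.001, -0.19, 0.982, -0.0]
contact_force: [0.5, -0.2, 6.0]
width: 0.025
gripper_force: 60.5
clock: 36.4
position: [0.6647, -0.0791, 0.1059]
ee_rot: [0.001, -0.19, 0.982, -0.0]
contact_force: [-0.4, -0.2, -3.5]
width: 0.0251
gripper_force: 59.6
(array([ 188.2, -147.3,    5.8]), None, np.float64(111.9))
```

```bash
python3 -m crank '{"translation":[[22,-17,0],[32,-25,0],[36,-28,0],[36,-28,0],[34,-27,0],[28,-22,0],[0,0,0],[0,0,0]],"roll":[0,0,0,0,0,0,0,0],"fingers":[0,0,0,0,0,0,0,0]}' 60
python3 -m crank '{"translation":[[0,0,20],[0,0,30],[0,0,28],[0,0,14],[0,0,4],[0,0,0],[0,0,0]],"roll":[0,0,0,0,0,0,0],"fingers":[0,0,0,0,0,0,0]}' 60
python3 -m crank '{"translation":[[0,0,2],[0,0,1],[0,0,1],[0,0,0],[0,0,0]],"roll":[0,0,0,0,0],"fingers":[0,0,0,0,0]}' 60
```

```text
clock: 37.2
position: [0.5431, -0.2853, 0.1026]
ee_rot: [-0.001, -0.189, 0.982, 0.002]
contact_force: [0.4, 1.2, -2.9]
width: 0.0252
gripper_force: 59.6
clock: 37.9
position: [0.546, -0.2859, 0.01]
ee_rot: [0.001, -0.19, 0.982, -0.001]
contact_force: [0.8, 0.0, -1.4]
width: 0.0248
gripper_force: 59.5
clock: 38.4
position: [0.5449, -0.2857, 0.0051]
ee_rot: [0.0, -0.19, 0.982, -0.0]
contact_force: [0.2, -0.1, -2.4]
width: 0.025
gripper_force: 59.5
```

```bash
python3 -m crank '{"translation":[[0,0,1],[0,0,1],[0,0,1],[0,0,0],[0,0,0]],"roll":[0,0,0,0,0],"fingers":[0,0,0,0,0]}' 60
python3 -m crank '{"translation":[[0,0,1],[0,0,1],[0,0,0],[0,0,0]],"roll":[0,0,0,0],"fingers":[0,0,0,0]}' 60
```

```text
clock: 38.9
position: [0.5448, -0.2855, 0.0019]
ee_rot: [-0.0, -0.19, 0.982, 0.0]
contact_force: [-0.9, 0.4, -2.0]
width: 0.0251
gripper_force: 59.5
clock: 39.3
position: [0.5449, -0.2857, 0.0005]
ee_rot: [0.0, -0.19, 0.982, -0.0]
contact_force: [-1.3, 1.3, 3.1]
width: 0.0248
gripper_force: 60.1
```

Floor contact at 0.0005, as expected. I'll release, withdraw and check.

```bash
python3 -m crank '{"translation":[[0,0,0],[0,0,0],[0,0,0],[0,0,-15],[0,0,-30],[0,0,-40],[0,0,-40],[0,0,-20]],"roll":[0,0,0,0,0,0,0,0],"fingers":[0.5,0.5,0.5,0.5,0.5,0.5,0.5,0.5]}' 60
python3 -m crank '{"translation":[[-20,30,-10],[-20,40,0],[-20,40,0],[-10,20,0],[0,0,0],[0,0,0],[0,0,0],[0,0,0]],"roll":[0,0,0,0,0,0,0,0],"fingers":[0.5,0.5,0.5,0.5,0.5,0.5,0.5,0.5]}' 60
python3 - <<'E'
from h import *
a=get_image("top")[140:320,80:450];b=get_image("side")[100:384,60:360]
a=cv2.resize(a,None,fx=1.3,fy=1.3);h=284;a=cv2.copyMakeBorder(a,0,h-a.shape[0],0,0,0)
cv2.imwrite("pics/m7.png",np.hstack([a,b]))
E
```

```text
clock: 40.1
position: [0.5465, -0.2867, 0.1489]
ee_rot: [0.002, -0.19, 0.982, -0.002]
contact_force: [0.1, 0.6, 0.7]
width: 0.0428
gripper_force: 0.0
clock: 40.9
position: [0.5613, -0.1402, 0.1548]
ee_rot: [-0.0, -0.189, 0.982, -0.0]
contact_force: [0.3, 0.5, -0.1]
width: 0.0428
gripper_force: 0.0
```

View pics/m7.png

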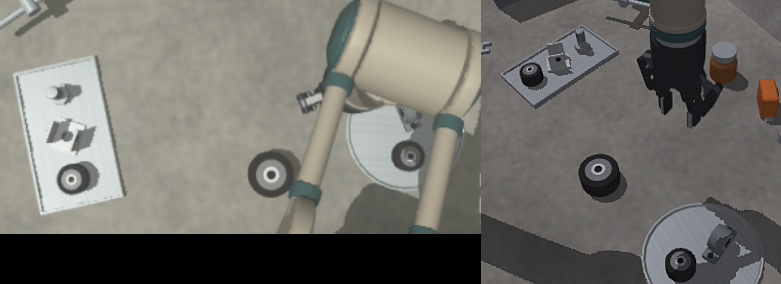

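The wheel (72,178), fork (70,135) and bolt (62,93) stand in the tray. The wheel (680,264) and bearing (720,244) stand in the pan. The big wheel and jar haven't moved and the arm is clear, so I'm handing in.

```bash
python3 -c "
from rig import manip
print(manip.sign_off())"
```

```text
the job is handed in; nothing more can be done
None
```

I made up both kits and handed the job in at about 41 s of the 109 s allowed: a small wheel, the fork and the bolt in the rectangular tray, and a small wheel and the bearing block in the round pan. All five stood upright in the last pictures, with the big wheel and jar where they were; sign-off returned no verdict.

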